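# Load the centrifuge in balance

## Task

Load the open centrifuge for a balanced spin: take the two long and the two short tubes from the rack, keeping them upright, and stand one fully down in each of the four rotor cups, so that each tube sits directly opposite the other one of its own length. Leave the squat vial with the wide cap in its place in the rack, it is not to be spun.

Things in the scene. Friction and masses are not known exactly. Their poses are not given: they have to be found in the camera images.
- long_tube_1: Long tube, one of two alike: clear, paper label, grey ribbed cap; 100 mm long, 16 mm across, cap 19 mm across and 18 mm high; 20 g. Origin at the centre of its round bottom, z along the tube to the cap. Stands upright in an opening of the rack, its bottom 5 mm above the worktop. Lift it by the cap.
- long_tube_2: Long tube, one of two alike: clear, paper label, grey ribbed cap; 100 mm long, 16 mm across, cap 19 mm across and 18 mm high; 20 g. Origin at the centre of its round bottom, z along the tube to the cap. Stands upright in an opening of the rack, its bottom 5 mm above the worktop. Lift it by the cap.
- short_tube_1: Short tube, one of two alike: clear, paper label, grey ribbed cap; 75 mm long, 13 mm across, cap 16 mm across and 16 mm high; 20 g. Origin at the centre of its round bottom, z along the tube to the cap. Stands upright in an opening of the rack, its bottom 5 mm above the worktop. Lift it by the cap.
- short_tube_2: Short tube, one of two alike: clear, paper label, grey ribbed cap; 75 mm long, 13 mm across, cap 16 mm across and 16 mm high; 20 g. Origin at the centre of its round bottom, z along the tube to the cap. Stands upright in an opening of the rack, its bottom 5 mm above the worktop. Lift it by the cap.
- wide_cap_vial: Squat vial with a flat cap much wider than the rest: 62 mm high, 16 mm across below, cap 26 mm across and 12 mm high. There is only one; it stands in the rack among the tubes and stays there. Origin at the centre of its bottom, z up.
- cup_1: Aluminium cup hanging in the rotor of the open white centrifuge, opposite cup_3 (116 mm away; the other two are 82 mm away). Origin on the cup's axis at its pins, 108 mm above the worktop; z up, x outward from the rotor's axis. Mouth 8 mm above the origin, funnel-shaped, 35 mm wide; inner floor 37 mm below the origin, 19 mm wide. Takes either kind of tube.
- cup_2: Aluminium cup hanging in the rotor of the open white centrifuge, opposite cup_4 (116 mm away; the other two are 82 mm away). Origin on the cup's axis at its pins, 108 mm above the worktop; z up, x outward from the rotor's axis. Like cup_1. A long tube stands 55 mm out of the mouth, a short one 30 mm. The cup swings outward freely on its pins and hangs back upright.
- cup_3: Aluminium cup hanging in the rotor of the open white centrifuge, opposite cup_1 (116 mm away; the other two are 82 mm away). Origin on the cup's axis at its pins, 108 mm above the worktop; z up, x outward from the rotor's axis. Like cup_1. The rotor turns by hand with slight friction (0.04 N m) and stays where it is left; its centre nut reaches 128 mm above the worktop.
- cup_4: Aluminium cup hanging in the rotor of the open white centrifuge, opposite cup_2 (116 mm away; the other two are 82 mm away). Origin on the cup's axis at its pins, 108 mm above the worktop; z up, x outward from the rotor's axis. Like cup_1. Housing rim 110 mm high; the open lid stands up on the far side, 0.165 m behind the rotor's axis, leaning back.
- rack: White plastic tube rack, 104 mm (x) by 172 mm (y), top plate 45 mm and end plates 47 mm above the worktop, square 20 mm openings; fixed to the worktop. Origin at the centre of its underside; y along the rows of three openings (at x = -28 and 28 mm, y = -56, 0 and 56 mm).

How it is judged:
By the outcome, as a careful person would: the job done as asked, in the order asked, and still so for the second after the job is handed in, with the robot touching nothing.
It also fails if it takes over 115 s, if anything falls off the work surface, if the arm or the gripper's body presses on something with over 40 N, if the wrist force passes 120 N, or if a joint passes its speed limit or range.

## Robot

A 6-joint arm with a two-finger parallel gripper is mounted at the origin on a cart in front of the work surface, level with it; the furniture and walls round the work are solid. World frame = base frame: x ahead of the robot, y to its left, z up, the work surface at z = 0. Lengths are in m, angles in rad, forces in N, time in s.
With the tool pointing down it reaches from about 0.425 to 0.925 m from the base axis. Payload 12.5 kg.
Tool frame: the origin (TCP) lies on the centre line of the jaws, within the pads' length; the fingertips stand 14 mm ahead of it and the grasp point (between the pads) lies 5 mm behind it; z points along the fingers, y is the line along which they close (so a half turn about z gives the same grasp; the last joint's range is limited). The gripper opens to 85 mm and grips with 20 to 120 N. Pads are 22 mm wide; open, the fingers measure 114 mm over their backs; the gripper's body (76 mm by 85 mm) begins 54 mm behind the grasp point. The pads swing forward as they close: fully open they stand 13 mm farther back than shut.
Start: joints at [1.028, 0.491, 1.559, -0, 1.092, -0.106], TCP at [0.264, 0.566, 0.214] pointing down, gripper open.
Joint ranges: [-3.1, 3.1], [-0.84, 2.19], [0.05, 2.79], [-1.13, 4.28], [0.06, 2.93], [-2.69, 2.69]. Speed limits (rad/s): [2.22, 2.22, 2.79, 3.14, 3.14, 3.14].

## Interface

Orientations are given as a 3x3 rotation matrix whose columns are the frame's x, y, z axes.
In Python, from workcell import arm gives the robot as it stands. The module is installed in compiled form; this text tells all that it offers.
- The arm moves only by the tool step_arm, never from a script. Its argument "rows" is a list that holds one entry, the list of rows, each a list of 5 numbers: the shift along the tool's x, y, z in units of 40 mm (1.0 is 40 mm), then the turn about the tool's z in degrees, then the opening, from 0 (shut) to 1 (fully open). In form: [[[tx, ty, tz, twist, gripper], ...]]. A call has 1 to 20 rows; each row is the pose to reach, as a shift and turn from the pose commanded when the call began, along the tool's axes at that moment; what a row does not reach only later rows make up. A row lasts 1/8 s, in which the tool goes at most 62.5 mm and 10.7 degrees, less where a joint would pass 70% of its speed; a pose out of reach is approached as far as the arm can. A call with a gripper value outside its range is refused whole. The fingers move at their own pace and stop on an object; "force" is the grip in N (left out, the last holds). Time passes only in rows, so rows that repeat a pose let the fingers close. It gives the time, the measured TCP pose, the force, the opening and the grip force at its end, in the units of the state.
- arm.observe(): the state, without advancing time (a new reading comes with each control period).
- arm.capture(name): name is "scene" or "top"; returns a dict with "img" (420x560x3 uint8, red, green, blue), "mtx" (3x3 intrinsics, pixels), "k1" (the pictures are not rectified: a ray, as slopes to the right and down, at radius r is drawn at 1 + k1 r^2 times it, then the intrinsics apply), "rvec" (rotation vector, rad) and "tvec" (3), from world to camera coordinates, as OpenCV has them. Camera axes: x right, y down, z forward; pixel columns grow to the right and rows downward; lengths in m; the calibration is good to about 2 mm. A picture is of the moment at which its call begins. There is no depth.
- arm.hand_in(): hands the job in; it is judged then, once.
The state is a dict: "clock": time; "joints": joint angles; "dq": joint speeds; "joint_efforts": joint torques, N m; "eef_pos": TCP position; "orientation": TCP orientation; "contact_force": force on the tool from outside, world axes, zero at the start; "moment": the same for the moment, N m; "finger_gap": opening from 0.0 (shut) to 1.0 (fully open); "gripper_force": force on a finger pad.
Only numpy, scipy, OpenCV 4.12 (cv2) and the standard library are available. Lean on these libraries where they do the work, as an engineer would, in place of code of your own. Each camera call takes 0.05 s, during which the arm holds its last target. There are 200 camera calls.

## Working session

There is one attempt and no reset: what is moved stays moved. The work goes in short steps, Python scripts to look and compute and a tool call to move; the robot and the scene stay as the last step left them, time stands still between calls to the robot, and variables do not carry over. Pictures are saved under pics/ and viewed, at most 14 in all, crops included, and the job is handed in when it is done.

Besides the shell and the picture viewer there is one more tool, called after "Request:" by a JSON object that holds its "method" and its "body". step_arm: Moves the arm, as the interface text tells. Its arguments: {"type":"object","properties":{"rows":{"type":"array"},"force":{"type":"number"}},"required":["rows"]}

```bash
mkdir -p pics; cat > h.py <<'E'
import numpy as np, cv2, pickle
from workcell import arm
def cap(n,tag):
    c=arm.capture(n); cv2.imwrite(f'pics/{tag}.png',c['img'][:,:,::-1]); pickle.dump(c,open(f'pics/{tag}.pkl','wb')); return c
def ray(c,u,v):
    m=np.array(c['mtx']);d=np.array([(u-m[0,2])/m[0,0],(v-m[1,2])/m[1,1]]);p=d.copy()
    for _ in range(30): p=d/(1+c['k1']*(p@p))
    R=cv2.Rodrigues(np.array(c['rvec'],float))[0]; t=np.array(c['tvec'],float).ravel()
    return -R.T@t, R.T@np.array([p[0],p[1],1])
def onz(c,u,v,z):
    o,d=ray(c,u,v); return o+d*(z-o[2])/d[2]
def proj(c,P):
    R=cv2.Rodrigues(np.array(c['rvec'],float))[0]; t=np.array(c['tvec'],float).ravel();m=np.array(c['mtx'])
    q=R@np.array(P,float)+t; p=q[:2]/q[2]; p=p*(1+c['k1']*(p@p)); return np.array([m[0,0]*p[0]+m[0,2],m[1,1]*p[1]+m[1,2]])
E
python3 - <<'E'
from h import *
a=cap('scene','s0');b=cap('top','t0')
for c in(a,b): print(ray(c,280,210), c['mtx'],c['k1'])
s=arm.observe();print({k:np.round(v,3).tolist() for k,v in s.items()})
E
```

```text
(array([-0.14625587, -0.55508003,  0.6774779 ]), array([ 0.59784254,  0.6108737 , -0.51905902])) [[439.83499571   0.         280.91662467]
 [  0.         439.83499571 209.75470054]
 [  0.           0.           1.        ]] -0.1216752905787174
(array([0.40030275, 0.11278039, 1.05444951]), array([ 0.13371913,  0.00165577, -0.99108792])) [[482.41112097   0.         281.40529937]
 [  0.         482.41112097 215.50698647]
 [  0.           0.           1.        ]] -0.04618622036649759
{'clock': 0.1, 'joints': [1.028, 0.492, 1.559, 0.0, 1.092, -0.106], 'dq': [-0.001, -0.002, -0.002, 0.002, -0.0, -0.002], 'joint_efforts': [0.003, -61.945, -26.203, -0.0, 0.003, -0.0], 'eef_pos': [0.264, 0.566, 0.213], 'orientation': [[-0.906, 0.423, -0.001], [0.423, 0.906, -0.001], [0.0, -0.001, -1.0]], 'contact_force': [-0.814, 0.915, 0.009], 'moment': [0.016, -0.005, -0.01], 'gripper_force': 0.0, 'finger_gap': 0.997}
```

View pics/s0.png

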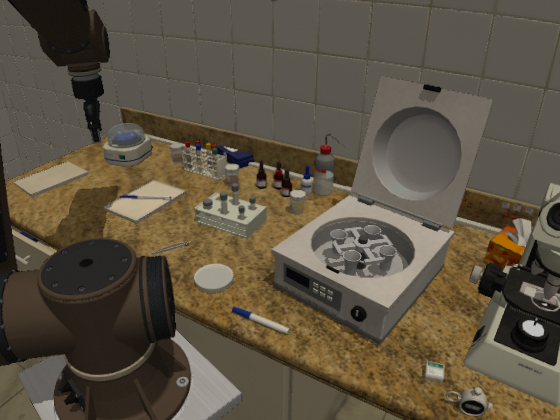

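View pics/t0.png

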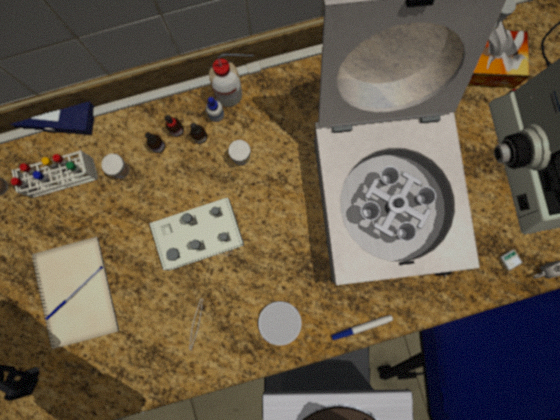

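The top view shows the rack centred at (196,233) with five caps and the rotor nut at (398,203). The scene view has the rack at (231,212) and the rotor at (362,247). I'll enlarge both.

```bash
python3 - <<'E'
import cv2,numpy as np
t=cv2.imread('pics/t0.png');s=cv2.imread('pics/s0.png')
def z(i,x,y,w,h): return cv2.resize(i[y:y+h,x:x+w],(400,300),interpolation=cv2.INTER_CUBIC)
m=np.vstack([np.hstack([z(t,146,195,100,75),z(t,330,140,140,105)]),np.hstack([z(s,185,175,92,69),z(s,310,210,100,75)])])
cv2.imwrite('pics/m0.png',m)
E
```

```text
(no output)
```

View pics/m0.png

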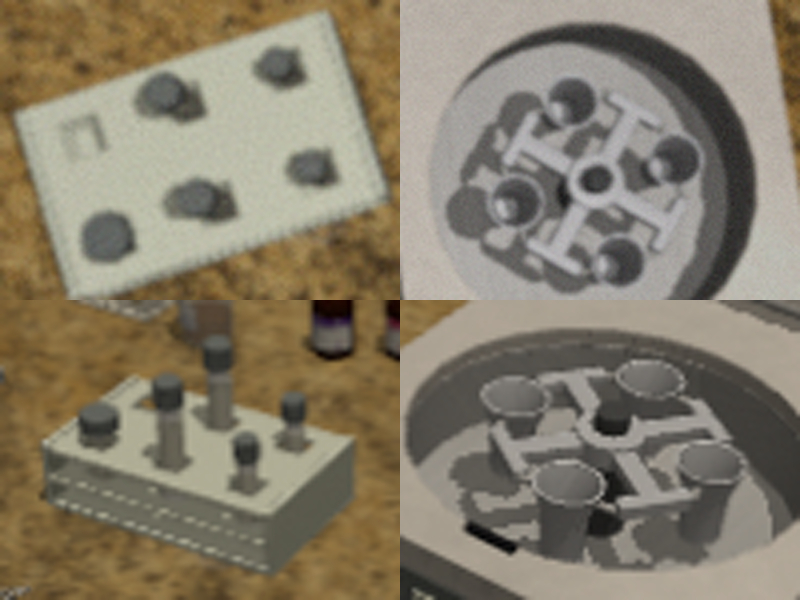

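The mosaic shows the following:
- **Top left:** long caps at about (162,95) and (193,198), short caps at about (277,66) and (310,168), and the vial at (108,238).
- **Top right:** cup mouths at (575,102), (673,158), (618,262) and (515,202).

Next I'll cast rays onto the known heights.

```bash
cat > meas.py <<'E'
from h import *
def blobs(tag,roi,thr):
    c=pickle.load(open(f'pics/{tag}.pkl','rb'));x,y,w,h=roi
    g=cv2.cvtColor(c['img'],cv2.COLOR_RGB2GRAY)[y:y+h,x:x+w]
    g=cv2.resize(g,None,fx=4,fy=4,interpolation=cv2.INTER_CUBIC)
    m=(g<thr).astype(np.uint8); m=cv2.morphologyEx(m,cv2.MORPH_OPEN,np.ones((9,9)))
    n,l,st,ce=cv2.connectedComponentsWithStats(m)
    return c,[( (ce[i]+.5)/4-.5+[x,y], st[i,4]/16,(st[i,:4]/4).round(1)) for i in range(1,n) if st[i,4]>300]
E
python3 - <<'E'
from meas import *
for thr in(80,95):
  c,B=blobs('t0',(155,205,82,58),thr)
  for b in B: print(thr,b[0].round(1),b[1],b[2], [onz(c,*b[0],z)[:2].round(4).tolist() for z in(.105,.08,.067)])
# rack
c=pickle.load(open('pics/t0.pkl','rb'));im=c['img'].astype(int)
hsv=cv2.cvtColor(c['img'],cv2.COLOR_RGB2HSV)
m=((hsv[...,1]<50)&(hsv[...,2]>130)).astype(np.uint8);m[:190]=0;m[280:]=0;m[:,:140]=0;m[:,255:]=0
m=cv2.morphologyEx(m,cv2.MORPH_OPEN,np.ones((3,3)))
k=max(cv2.findContours(m,0,2)[0],key=cv2.contourArea)
P=np.array([onz(c,*p[0],.046)[:2] for p in k],np.float32)*1000
r=cv2.minAreaRect(P);print('rack',r)
box=cv2.boxPoints(r);print(box)
ctr=np.array(r[0]);e=[box[1]-box[0],box[2]-box[1]];e.sort(key=np.linalg.norm)
ux,uy=[v/np.linalg.norm(v) for v in e]
for i in(-28,28):
  for j in(-56,0,56): print('op',i,j,(ctr+ux*i+uy*j).round(1))
# rotor
pts=[(575,102),(673,158),(618,262),(515,202)]
px=[np.array([(u-400)/400*140+330-.3,v/300*105+140-.3]) for u,v in pts]
W=[onz(c,*p,.116)[:2]*1000 for p in px]
print('cups',np.round(W,1),np.mean(W,0).round(1),[np.linalg.norm(W[i]-W[(i+2)%4]).round(1) for i in(0,1)])
n=np.array([(597-400)*.35+330-.3,178*.35+140-.3]);print('nut',onz(c,*n,.128)*1000)
# bodies in scene
c=pickle.load(open('pics/s0.pkl','rb'))
for n,(u,v),z in [('L',(168,380),.105),('L',(218,343),.105),('S',(246,439),.08),('S',(293,397),.08)]:
  print('scene',n,onz(c,u/4.348+185,(v-300)/4.348+175,z)[:2]*1000)
W2=[onz(c,310+(u-400)/4-.4,210+(v-300)/4-.4,.116)[:2]*1000 for u,v in[(516,397),(650,379),(711,463),(569,483)]]
print(np.round(W2,1),np.mean(W2,0))
E
```

```text
80 [200.2 246.4] 24.5625 [43.2 38.2  5.5  6.2] [[0.4586, 0.2727], [0.4602, 0.2769], [0.461, 0.2791]]
95 [217.6 213.2] 32.1875 [59.   5.2  7.5  6. ] [[0.524, 0.2385], [0.5272, 0.2418], [0.5289, 0.2435]]
95 [191.2 220.8] 56.9375 [30.5 11.8 11.   8. ] [[0.5096, 0.2908], [0.5125, 0.2955], [0.514, 0.298]]
95 [226.7 238.1] 20.3125 [69.5 30.5  5.   5.5] [[0.4742, 0.2204], [0.4761, 0.2233], [0.4771, 0.2247]]
95 [200.2 246. ] 44.875 [41.8 37.2  7.8  7.8] [[0.4593, 0.2728], [0.4609, 0.277], [0.4617, 0.2792]]
95 [231.7 256.6] 47.125 [73.2 48.5  8.8  7.8] [[0.4375, 0.2106], [0.4385, 0.2132], [0.439, 0.2145]]
rack ((488.2508239746094, 292.0071105957031), (106.57100677490234, 174.17730712890625), 17.738849639892578)
[[410.9647  358.72015]
 [464.03287 192.82411]
 [565.537   225.29407]
 [512.46875 391.19012]]
op -28 -56 [444.5 336.8]
op -28 0 [461.6 283.5]
op -28 56 [478.6 230.1]
op 28 -56 [497.9 353.9]
op 28 0 [514.9 300.5]
op 28 56 [532.  247.2]
cups [[ 592.7 -107. ]
 [ 552.3 -173.4]
 [ 480.7 -131.6]
 [ 523.3  -62.4]] [ 537.3 -118.6] [np.float64(114.7), np.float64(114.7)]
nut [ 537.352418   -116.85654369  128.        ]
scene L [463.99233937 284.45990567]
scene L [516.93494373 300.72699555]
scene S [479.3084457  229.60309366]
scene S [534.03405472 248.75694427]
[[ 523.6  -60.8]
 [ 593.8 -103.3]
 [ 550.5 -174.7]
 [ 481.2 -131.8]] [ 537.2800986  -117.65544637]
```

```bash
cat > go.py <<'E'
import sys
from h import *
s=arm.observe();R=np.array(s['orientation']);p=np.array(s['eef_pos'])
# nominal frame: rows are relative to the commanded tool axes
for a in sys.argv[1:]:
    t=np.array([float(v) for v in a.split(',')])/1000
    print(a,(R.T@(t-p)/.04).round(3).tolist())
print(p.round(4),R[:2,1].round(4),R[2].round(4),s['joints'].round(2) if hasattr(s['joints'],'round') else s['joints'],s['contact_force'],s['finger_gap'],s['clock'])
E
python3 go.py 515.5,300.7,213 515.5,300.7,140
```

```text
515.5,300.7,213 [-8.499, -3.355, 0.004]
515.5,300.7,140 [-8.499, -3.353, 1.829]
[0.2642 0.5661 0.2131] [0.4231 0.9061] [ 1.0e-04 -1.1e-03 -1.0e+00] [ 1.03  0.49  1.56  0.    1.09 -0.11] [-0.81433513  0.91480679  0.00893349] 0.9969364593380606 0.1
```

Request:
{"method": "step_arm", "body": {"rows": [[[-8.5,-3.35,0.4,0,0.45],[-8.5,-3.35,0.4,0,0.45],[-8.5,-3.35,0.4,0,0.45],[-8.5,-3.35,0.4,0,0.45],[-8.5,-3.35,0.4,0,0.45],[-8.5,-3.35,0.4,0,0.45],[-8.5,-3.35,1.0,0,0.45],[-8.5,-3.35,1.8,0,0.45],[-8.5,-3.35,1.8,0,0.45],[-8.5,-3.35,1.8,0,0.45],[-8.5,-3.35,1.8,0,0.45]]], "force": 30}}

```text
clock: 1.48
eef_pos: [0.5161, 0.3015, 0.1429]
orientation: [[-0.906, 0.423, 0.002], [0.423, 0.906, 0.001], [-0.001, 0.002, -1.0]]
contact_force: [0.0, -0.1, -0.1]
finger_gap: 0.448
gripper_force: 0.0
```

```bash
python3 go.py 515.5,300.7,91; python3 - <<'E'
from h import *
c=cap('scene','s1');t=cap('top','t1')
def z(i,x,y,w,h): return cv2.resize(i[y:y+h,x:x+w,::-1],(400,300),interpolation=cv2.INTER_CUBIC)
cv2.imwrite('pics/m1.png',np.hstack([z(c['img'],175,135,120,90),z(t['img'],146,195,100,75)]))
E
```

```text
515.5,300.7,91 [0.008, -0.027, 1.297]
[0.5161 0.3015 0.1429] [0.4227 0.9063] [-0.0013  0.0015 -1.    ] [ 0.42  0.53  1.71  0.    0.9  -0.72] [ 0.03554873 -0.12272694 -0.1000116 ] 0.4475303706654157 1.475
```

View pics/m1.png

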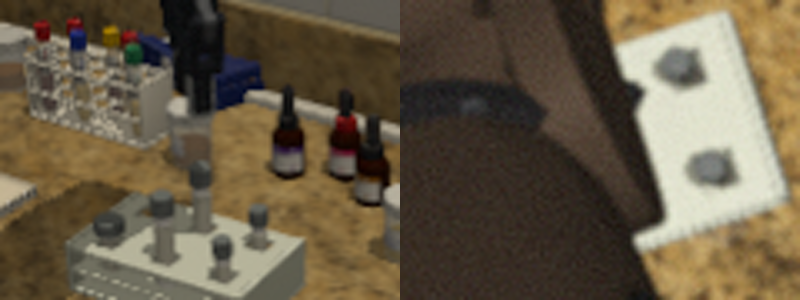

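The scene crop shows the fingers directly above the rear long cap at (201,170). I'll descend, grip and lift.

Request:
{"method": "step_arm", "body": {"rows": [[[0,0,0.6,0,0.45],[0,0,1.3,0,0.45],[0,0,1.3,0,0.45],[0,0,1.3,0,0.45],[0,0,1.3,0,0],[0,0,1.3,0,0],[0,0,1.3,0,0],[0,0,1.3,0,0],[0,0,1.3,0,0],[0,0,1.3,0,0]]], "force": 30}}

```text
clock: 2.82
eef_pos: [0.5158, 0.3011, 0.0896]
orientation: [[-0.906, 0.423, -0.0], [0.423, 0.906, 0.0], [0.0, 0.0, -1.0]]
contact_force: [-0.6, 1.0, 0.2]
finger_gap: 0.004
gripper_force: 0.0
```

Request:
{"method": "step_arm", "body": {"rows": [[[0,0,-0.7,0,0],[0,0,-1.5,0,0],[0,0,-2.8,0,0],[0,0,-4.2,0,0],[0,0,-5.2,0,0],[0,0,-5.2,0,0],[0,0,-5.2,0,0]]]}}

```text
clock: 3.7
eef_pos: [0.5154, 0.3009, 0.2968]
orientation: [[-0.906, 0.423, -0.001], [0.423, 0.906, -0.0], [0.001, -0.001, -1.0]]
contact_force: [-0.1, 0.9, -0.5]
finger_gap: -0.006
gripper_force: 0.0
```

```bash
python3 go.py 593.2,-105.2,300 593.2,-105.2,158
```

```text
593.2,-105.2,300 [-6.057, -8.377, -0.077]
593.2,-105.2,158 [-6.06, -8.375, 3.473]
[0.5154 0.3009 0.2968] [0.4231 0.9061] [ 7.e-04 -7.e-04 -1.e+00] [ 0.42  0.38  1.52  0.    1.25 -0.72] [-0.0635371   0.92873618 -0.45572771] -0.005813038036331795 3.7
```

The gripper shut completely, so it missed the cap. I'll look at the rack.

```bash
python3 - <<'E'
from h import *
c=cap('scene','s2')
cv2.imwrite('pics/m2.png',cv2.resize(c['img'][85:250,165:305,::-1],None,fx=3.6,fy=3.6,interpolation=cv2.INTER_CUBIC))
R=arm.observe()['orientation'];p=arm.observe()['eef_pos']
for d in(-.005,.014): print('expected px TCP+d',((proj(c,np.array(p)+np.array(R)[:,2]*d)-[165,85])*3.6).round(0))
E
```

```text
expected px TCP+d [238. 115.]
expected px TCP+d [239. 141.]
```

View pics/m2.png

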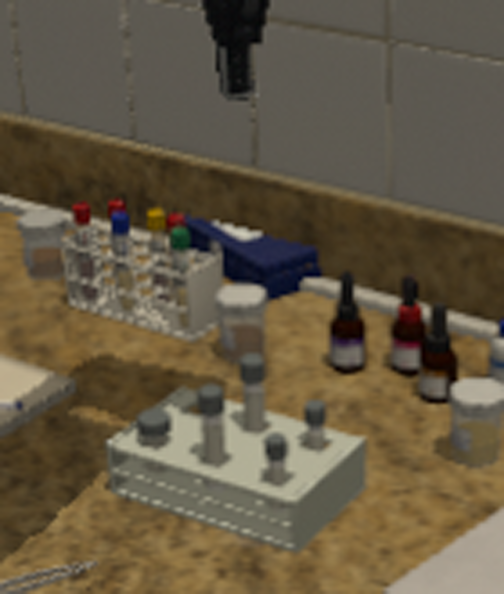

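The tip shows at (237,97), but the projected tip is at (239,141), so the gripper appears about 30 mm too high or farther away. I'll check this against the other views.

```bash
python3 - <<'E'
from h import *
t=cap('top','t2'); s=arm.observe();p=np.array(s['eef_pos']);R=np.array(s['orientation'])
c0=pickle.load(open('pics/s0.pkl','rb'));t0=pickle.load(open('pics/t0.pkl','rb'))
p0=np.array([.2642,.5661,.2131])
c2=pickle.load(open('pics/s2.pkl','rb'))
mk=lambda im,q,col:cv2.drawMarker(im,tuple(int(round(v)) for v in q),col,0,12,2)
def z(c,x,y,w,h,P):
    f=400/w; im=cv2.resize(c['img'][y:y+h,x:x+w,::-1],(400,300),interpolation=cv2.INTER_CUBIC)
    for q in P: mk(im,(proj(c,q)-[x,y])*f,(0,0,255))
    return im
tip=np.array([0,0,-.014])
m=np.vstack([np.hstack([z(c0,60,90,80,60,[p0+tip]),z(t0,0,345,80,60,[p0+tip])]),np.hstack([z(c2,190,75,80,60,[p+tip]),z(t,120,160,160,120,[p+tip])])])
cv2.imwrite('pics/m3.png',m)
E
```

```text
(no output)
```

View pics/m3.png

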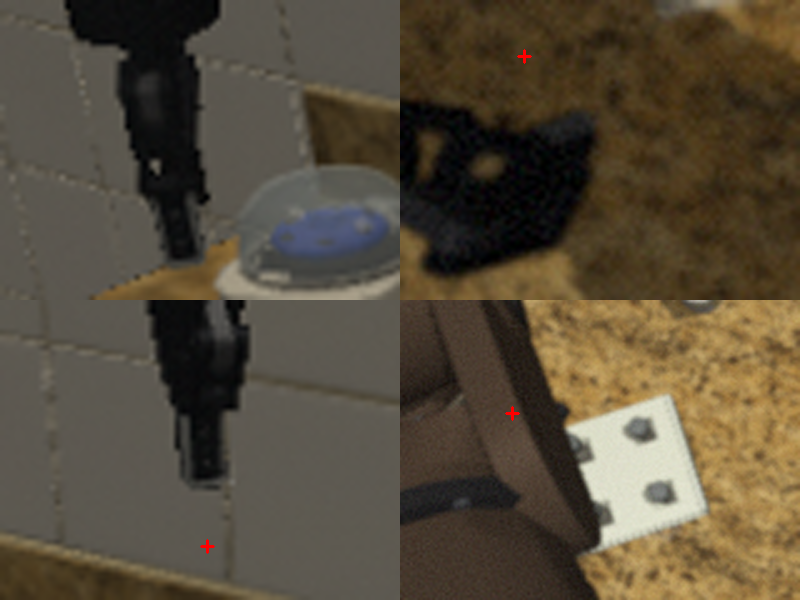

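The crops show the drawn tip (red cross) well below the actual fingertip in the scene view. The start top view also looks offset. I'll move the shut gripper to a spot that both cameras can see and triangulate it.

```bash
python3 go.py 380,480,200; python3 - <<'E'
from h import *
c0=pickle.load(open('pics/s0.pkl','rb'));t0=pickle.load(open('pics/t0.pkl','rb'))
for z in(0,.001,.013,.027): print(z,proj(c0,[.2642,.5661,.1991+z]),proj(t0,[.2642,.5661,.1991+z]))
for z in (.0,.03): print(proj(c0,[.38,.48,.186+z]),proj(t0,[.38,.48,.186+z]))
E
```

```text
380,480,200 [4.957, 2.629, 2.409]
[0.5154 0.3009 0.2962] [0.423  0.9061] [ 0.0015 -0.0017 -1.    ] [ 0.42  0.38  1.52  0.    1.25 -0.72] [-0.42533864  0.6565214   0.08636342] 0.0012523617915339246 3.8
0 [101.28552884 152.18405798] [ 24.8092671  356.17778033]
0.001 [101.216448   151.84932595] [ 24.5121991  356.27057792]
0.013 [100.385558   147.81260268] [ 20.89404192 357.40058518]
0.027 [ 99.41179724 143.05637761] [ 16.54454945 358.7584437 ]
[154.50970255 153.33931324] [ 77.76816879 289.05224687]
[153.04851517 143.2745499 ] [ 70.57582371 289.53081182]
```

Request:
{"method": "step_arm", "body": {"rows": [[[5,2.6,2.4,0,0],[5,2.6,2.4,0,0],[5,2.6,2.4,0,0],[5,2.6,2.4,0,0],[5,2.6,2.4,0,0],[5,2.6,2.4,0,0],[5,2.6,2.4,0,0],[5,2.6,2.4,0,0]]]}}

```text
clock: 4.8
eef_pos: [0.3794, 0.4793, 0.2021]
orientation: [[-0.905, 0.424, 0.001], [0.424, 0.905, 0.001], [-0.0, 0.001, -1.0]]
contact_force: [-1.1, -0.1, 0.6]
finger_gap: -0.002
gripper_force: 0.0
```

```bash
python3 - <<'E'
from h import *
c=cap('scene','s4');t=cap('top','t4'); s=arm.observe();p=np.array(s['eef_pos']);print(p,s['clock'])
def z(c,x,y,w,h,P):
    f=400/w; im=cv2.resize(c['img'][y:y+h,x:x+w,::-1],(400,300),interpolation=cv2.INTER_CUBIC)
    for q in P: cv2.drawMarker(im,tuple(int(round(v)) for v in (proj(c,q)-[x,y])*f),(0,0,255),0,12,1)
    return im
tip=p+[0,0,-.014]
cv2.imwrite('pics/m4.png',np.hstack([z(c,110,100,80,60,[tip]),z(t,20,230,120,90,[tip])]))
E
```

```text
[0.37914839 0.47946768 0.20196576] 4.9
```

View pics/m4.png

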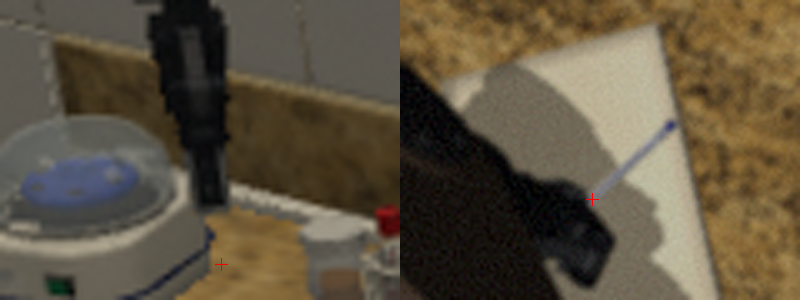

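```bash
python3 - <<'E'
from h import *
c=pickle.load(open('pics/s4.pkl','rb'));t=pickle.load(open('pics/t4.pkl','rb'))
for tp in[(80,309),(80,303),(76,312),(83,300)]:
  o1,d1=ray(c,151.8,141.4);o2,d2=ray(t,*tp)
  A=np.c_[d1,-d2];k,r,_,_=np.linalg.lstsq(A,o2-o1,rcond=None);a=o1+d1*k[0];b=o2+d2*k[1]
  print(tp,a,b)
# table-scene consistency between cameras: same table features, z=0 
p=np.array([.379,.479,.188])
print(proj(t,p),onz(t,80,309,.188),onz(c,151.8,141.4,.188))
E
```

```text
(80, 309) [0.35913538 0.44448677 0.23798222] [0.34812486 0.45168417 0.24169025]
(80, 303) [0.362465   0.45107211 0.23508674] [0.3577998  0.45409151 0.23658925]
(76, 312) [0.36022897 0.44664968 0.23703122] [0.34330687 0.45781576 0.2429675 ]
(83, 300) [0.36196859 0.45009031 0.23551842] [0.36270402 0.44961828 0.23529057]
[ 77.83558257 289.64016503] [0.34467803 0.47407189 0.188     ] [0.41661167 0.55816381 0.188     ]
```

The triangulated tip is tens of mm from the reported pose. I'll resolve this by touching the bare counter gently. The contact height gives z, and a picture at contact gives xy.

```bash
python3 - <<'E'
from h import *
t=pickle.load(open('pics/t4.pkl','rb'));c=pickle.load(open('pics/s0.pkl','rb'))
q=onz(t,134,300,0);print(q,proj(c,q),onz(t,125,270,0))
E
python3 go.py 400,370,60
```

```text
[0.35078872 0.43419709 0.        ] [162.76973691 220.41711693] [0.41581136 0.45517323 0.        ]
400,370,60 [-1.632, -2.26, 3.548]
[0.3791 0.4795 0.202 ] [0.4241 0.9056] [-2.e-04  6.e-04 -1.e+00] [ 0.79  0.48  1.61  0.    1.05 -0.34] [-0.11807949 -0.31692684  0.46085454] 0.003690848325633693 4.9
```

Request:
{"method": "step_arm", "body": {"rows": [[[0,-1.1,1,0,0],[0,-1.1,2,0,0],[0,-1.1,3,0,0],[0,-1.1,3.75,0,0],[0,-1.1,3.75,0,0],[0,-1.1,3.75,0,0],[0,-1.1,3.75,0,0]]]}}

```text
clock: 5.78
eef_pos: [0.3605, 0.4405, 0.0531]
orientation: [[-0.906, 0.423, 0.002], [0.423, 0.906, 0.002], [-0.001, 0.002, -1.0]]
contact_force: [-0.9, 0.4, -0.2]
finger_gap: -0.001
gripper_force: 0.0
```

```bash
python3 - <<'E'
from h import *
c=cap('scene','s5');t=cap('top','t5'); s=arm.observe();p=np.array(s['eef_pos']);print(p,s['contact_force'])
def z(c,x,y,w,h,P):
    f=400/w; im=cv2.resize(c['img'][y:y+h,x:x+w,::-1],(400,400),interpolation=cv2.INTER_CUBIC)
    for q in P: cv2.drawMarker(im,tuple(int(round(v)) for v in (proj(c,q)-[x,y])*f),(0,0,255),0,12,1)
    return im
tip=p+[0,0,-.014]
cv2.imwrite('pics/m5.png',np.hstack([z(c,110,140,100,100,[tip]),z(t,70,230,100,100,[tip])]))
E
```

```text
[0.36026148 0.44038614 0.05270739] [ 0.06185538 -0.0822304  -0.01572237]
```

View pics/m5.png

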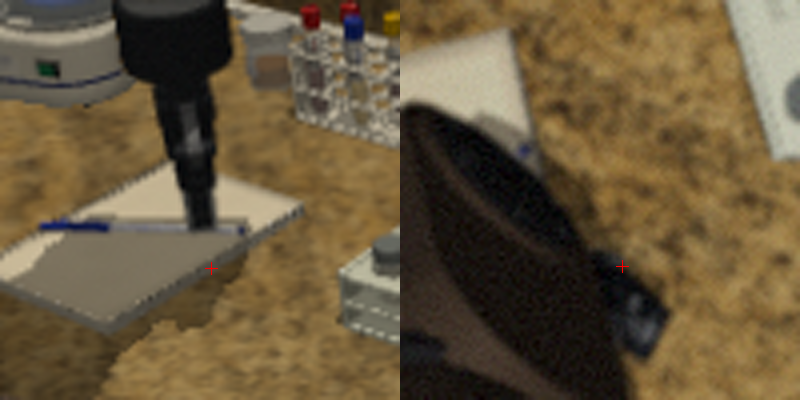

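The scene crop shows the fingertip at (203,228) and the projected tip at (211,267). I'll lower slowly until contact.

Request:
{"method": "step_arm", "body": {"rows": [[[0,0,0.4,0,0],[0,0,0.8,0,0],[0,0,0.85,0,0],[0,0,0.9,0,0],[0,0,0.95,0,0],[0,0,0.98,0,0],[0,0,0.98,0,0]]]}}

```text
clock: 6.75
eef_pos: [0.36, 0.4401, 0.0125]
orientation: [[-0.906, 0.423, 0.0], [0.423, 0.906, 0.0], [-0.0, 0.0, -1.0]]
contact_force: [-0.1, 0.4, 0.7]
finger_gap: -0.001
gripper_force: 0.0
```

Request:
{"method": "step_arm", "body": {"rows": [[[0,0,0.03,0,0],[0,0,0.06,0,0],[0,0,0.09,0,0],[0,0,0.12,0,0],[0,0,0.12,0,0]]]}}

```text
clock: 7.38
eef_pos: [0.3599, 0.44, 0.0075]
orientation: [[-0.906, 0.423, -0.0], [0.423, 0.906, -0.0], [0.0, -0.0, -1.0]]
contact_force: [0.3, -0.8, -0.8]
finger_gap: -0.0
gripper_force: 0.0
```

Request:
{"method": "step_arm", "body": {"rows": [[[0,0,0.06,0,0],[0,0,0.12,0,0],[0,0,0.18,0,0],[0,0,0.24,0,0],[0,0,0.24,0,0]]]}}

```text
clock: 8.0
eef_pos: [0.3599, 0.44, -0.0022]
orientation: [[-0.906, 0.423, -0.0], [0.423, 0.906, -0.0], [0.0, -0.0, -1.0]]
contact_force: [0.0, -0.3, 0.2]
finger_gap: -0.003
gripper_force: 0.0
```

```bash
python3 - <<'E'
from h import *
c=cap('scene','s6');b=pickle.load(open('pics/s0.pkl','rb'));t=cap('top','t6');tb=pickle.load(open('pics/t0.pkl','rb'))
p=np.array(arm.observe()['eef_pos'])
def z(c,x,y,w,h,P):
    f=400/w; im=cv2.resize(c['img'][y:y+h,x:x+w,::-1],(400,400),interpolation=cv2.INTER_CUBIC)
    for q in P: cv2.drawMarker(im,tuple(int(round(v)) for v in (proj(c,q)-[x,y])*f),(0,0,255),0,12,1)
    return im
cv2.imwrite('pics/m6.png',np.hstack([z(c,130,170,70,70,[p+[0,0,-.014]]),z(t,90,250,80,80,[p+[0,0,-.014]])]))
print(p)
E
```

```text
[ 0.35993676  0.44009065 -0.00200963]
```

View pics/m6.png

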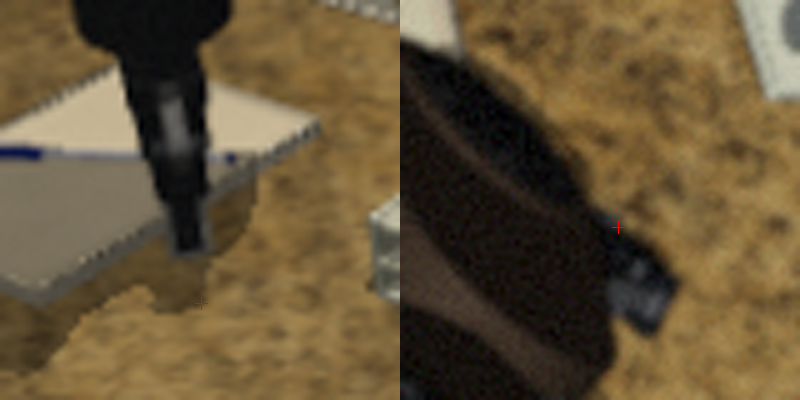

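The scene crop has the tip at (190,252) and still no contact with the counter, so the stated tool frame and the real gripper differ. I'll keep lowering.

Request:
{"method": "step_arm", "body": {"rows": [[[0,0,0.1,0,0],[0,0,0.2,0,0],[0,0,0.3,0,0],[0,0,0.3,0,0]]]}}

```text
clock: 8.6
eef_pos: [0.3598, 0.4399, -0.0144]
orientation: [[-0.906, 0.423, -0.0], [0.423, 0.906, -0.0], [0.0, -0.001, -1.0]]
contact_force: [-0.4, 0.6, 0.3]
finger_gap: -0.002
gripper_force: 0.0
```

Request:
{"method": "step_arm", "body": {"rows": [[[0,0,0.03,0,0],[0,0,0.06,0,0],[0,0,0.09,0,0],[0,0,0.12,0,0],[0,0,0.12,0,0]]]}}

```text
clock: 9.22
eef_pos: [0.36, 0.4402, -0.0177]
orientation: [[-0.906, 0.423, 0.001], [0.423, 0.906, 0.001], [-0.0, 0.001, -1.0]]
contact_force: [-2.3, -3.4, 14.6]
finger_gap: -0.004
gripper_force: 7.5
```

```bash
python3 - <<'E'
from h import *
c=cap('scene','s7')
p=np.array(arm.observe()['eef_pos'])
x,y,w=140,190,50
im=cv2.resize(c['img'][y:y+w,x:x+w,::-1],(600,600),interpolation=cv2.INTER_CUBIC)
for q,col in[(p+[0,0,.017],(0,0,255))]: cv2.drawMarker(im,tuple(int(round(v)) for v in (proj(c,q)-[x,y]+.5)*12),col,0,12,1)
cv2.imwrite('pics/m7.png',im);print(p)
E
```

```text
[ 0.36002209  0.4401614  -0.01765412]
```

View pics/m7.png

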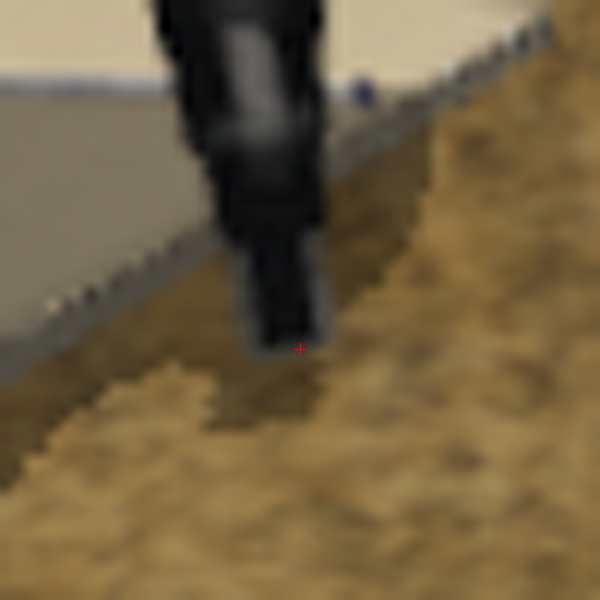

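Request:
{"method": "step_arm", "body": {"rows": [[[0,0,-0.5,0,0],[0,0,-1,0,0],[0,0,-1,0,0],[0,0,-1,0,0]]]}}

```text
clock: 9.78
eef_pos: [0.3598, 0.4399, 0.0207]
orientation: [[-0.906, 0.423, -0.0], [0.423, 0.906, -0.0], [0.0, -0.0, -1.0]]
contact_force: [0.2, -0.2, 1.7]
finger_gap: -0.003
gripper_force: 0.0
```

Corrected by contact, the marker at (300,348) coincides with the finger bottom at (290,350). So xy is right, and the real tool sits about 31 mm above the reported z. I'll retry the rear long tube with that correction.

Request:
{"method": "step_arm", "body": {"rows": [[[0,0,-1.5,0,0.45],[0,0,-2.8,0,0.45],[-1.5,-0.5,-2.8,0,0.45],[-3,-1,-2.8,0,0.45],[-4.5,-1.4,-2.8,0,0.45],[-5,-1.5,-2.8,0,0.45],[-5,-1.5,-2.8,0,0.45],[-5,-1.5,-2,0,0.45],[-5,-1.5,-1.3,0,0.45],[-5,-1.5,-1,0,0.45],[-5,-1.5,-1,0,0.45],[-5,-1.5,-1,0,0.45],[-5,-1.5,-1,0,0],[-5,-1.5,-1,0,0],[-5,-1.5,-1,0,0],[-5,-1.5,-1,0,0],[-5,-1.5,-1,0,0],[-5,-1.5,-1,0,0]]], "force": 30}}

```text
clock: 12.02
eef_pos: [0.5164, 0.3013, 0.0621]
orientation: [[-0.906, 0.423, 0.002], [0.423, 0.906, 0.001], [-0.001, 0.002, -1.0]]
contact_force: [-0.8, 0.3, 6.6]
finger_gap: 0.204
gripper_force: 29.4
```

Gripped: the gap matches the cap. Next I'll lift and carry the tube above the far cup.

Request:
{"method": "step_arm", "body": {"rows": [[[0,0,-0.7,0,0],[0,0,-1.6,0,0],[0,0,-2.8,0,0],[0,0,-4,0,0],[0,0,-4.65,0,0],[-0.6,-0.84,-4.65,0,0],[-1.5,-2.1,-4.65,0,0],[-2.4,-3.3,-4.65,0,0],[-3.3,-4.6,-4.65,0,0],[-4.2,-5.8,-4.65,0,0],[-5,-7,-4.65,0,0],[-5.6,-7.8,-4.65,0,0],[-6.04,-8.4,-4.65,0,0],[-6.04,-8.4,-4.65,0,0],[-6.04,-8.4,-4.65,0,0],[-6.04,-8.4,-4.65,0,0]]]}}

```text
clock: 14.02
eef_pos: [0.5924, -0.1046, 0.2473]
orientation: [[-0.907, 0.422, 0.0], [0.422, 0.907, 0.0], [0.0, 0.0, -1.0]]
contact_force: [0.2, -0.6, 0.3]
finger_gap: 0.198
gripper_force: 29.5
```

```bash
python3 go.py 593.2,-105.2,165 593.2,-105.2,128; python3 - <<'E'
from h import *
c=cap('scene','s8');t=cap('top','t8')
p=np.array(arm.observe()['eef_pos'])
def z(c,x,y,w,h,P):
    f=400/w; im=cv2.resize(c['img'][y:y+h,x:x+w,::-1],(400,400),interpolation=cv2.INTER_CUBIC)
    for q in P: cv2.drawMarker(im,tuple(int(round(v)) for v in (proj(c,q)-[x,y]+.5)*f),(0,0,255),0,12,1)
    return im
b=p.copy();b[2]+=.031-.086   # expected tube bottom
cv2.imwrite('pics/m8.png',np.hstack([z(c,310,180,120,120,[b,[.5932,-.1052,.116]]),z(t,330,130,140,140,[[.5932,-.1052,.116]])]))
E
```

```text
593.2,-105.2,165 [-0.025, -0.006, 2.058]
593.2,-105.2,128 [-0.025, -0.006, 2.983]
[ 0.5924 -0.1046  0.2473] [0.4221 0.9066] [ 0.e+00  2.e-04 -1.e+00] [-0.28  0.43  1.58  0.    1.14 -1.42] [ 0.24760668 -0.60603881  0.33340456] 0.1976185394887573 14.025
```

View pics/m8.png

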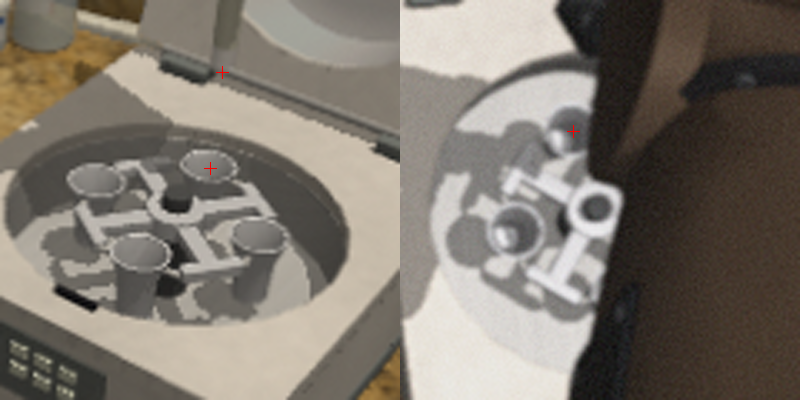

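The rim marker sits on the far cup mouth at (210,168). The tube's visible end is at (227,43), against the expected (222,72). I'll check the tube's vertical extent numerically.

```bash
python3 - <<'E'
from h import *
c=pickle.load(open('pics/s8.pkl','rb'));b=pickle.load(open('pics/s0.pkl','rb'))
p=np.array([.5924,-.1046,.2473-.057]);
for h in(0,.02,.082,.1): print(h,proj(c,p+[0,0,h]).round(1))
A=c['img'].astype(int).mean(2);B=b['img'].astype(int).mean(2)
for v in range(150,206,2): print(v,'now',A[v,368:388].round().astype(int).tolist(),'|',B[v,372:384:3].round().astype(int).tolist())
E
```

```text
0 [376. 202.]
0.02 [377.  194.1]
0.082 [380.4 168.6]
0.1 [381.4 160.9]
150 now [121, 120, 121, 110, 58, 15, 17, 17, 16, 18, 17, 16, 17, 12, 17, 16, 17, 65, 104, 98] | [103, 98, 96, 95]
152 now [120, 119, 119, 121, 112, 48, 23, 22, 15, 18, 17, 17, 14, 15, 10, 17, 18, 76, 83, 43] | [106, 101, 100, 98]
154 now [119, 118, 119, 122, 120, 89, 68, 58, 27, 22, 27, 15, 17, 16, 14, 14, 17, 17, 14, 18] | [108, 104, 103, 103]
156 now [120, 120, 120, 121, 122, 96, 57, 22, 14, 17, 16, 16, 15, 16, 18, 16, 17, 15, 20, 17] | [110, 108, 107, 106]
158 now [122, 121, 120, 121, 118, 66, 44, 14, 15, 14, 13, 32, 43, 31, 22, 15, 16, 13, 15, 15] | [110, 110, 110, 108]
160 now [121, 120, 120, 120, 116, 68, 41, 15, 15, 33, 52, 53, 61, 68, 56, 22, 16, 17, 16, 15] | [109, 113, 112, 112]
162 now [121, 122, 121, 116, 89, 57, 24, 12, 25, 42, 45, 48, 66, 68, 52, 17, 15, 19, 18, 17] | [107, 115, 115, 114]
164 now [121, 121, 121, 118, 99, 58, 15, 12, 26, 46, 44, 48, 67, 64, 41, 17, 16, 16, 17, 21] | [107, 119, 118, 118]
166 now [120, 121, 121, 115, 81, 45, 17, 18, 30, 45, 43, 56, 68, 59, 27, 16, 18, 18, 20, 17] | [104
[... 1678 characters left out ...]
 99, 112, 113, 116, 121, 121, 120, 120, 120, 121] | [104, 106, 106, 104]
196 now [137, 129, 123, 124, 124, 110, 103, 108, 114, 120, 120, 120, 117, 118, 120, 120, 121, 121, 120, 120] | [107, 106, 105, 102]
198 now [91, 97, 115, 126, 131, 109, 106, 112, 116, 119, 120, 119, 117, 121, 121, 122, 120, 120, 120, 121] | [114, 112, 105, 103]
200 now [108, 111, 110, 104, 93, 83, 97, 108, 115, 120, 126, 135, 126, 122, 123, 123, 120, 121, 120, 121] | [78, 92, 115, 104]
202 now [58, 67, 74, 77, 64, 47, 71, 106, 98, 88, 80, 87, 102, 116, 128, 133, 130, 127, 126, 122] | [54, 91, 67, 100]
204 now [49, 49, 57, 61, 107, 110, 117, 117, 116, 116, 114, 111, 107, 103, 93, 81, 86, 98, 113, 123] | [92, 100, 99, 89]
```

The label ends at row 193 and the clear bottom is near row 201, as expected. Lower it into the cup.

Request:
{"method": "step_arm", "body": {"rows": [[[-0.02,0,0.8,0,0],[-0.02,0,1.6,0,0],[-0.02,0,1.9,0,0],[-0.02,0,2.2,0,0],[-0.02,0,2.5,0,0],[-0.02,0,2.7,0,0],[-0.02,0,2.85,0,0],[-0.02,0,2.85,0,0]]]}}

```text
clock: 15.12
eef_pos: [0.5932, -0.1059, 0.1329]
orientation: [[-0.906, 0.423, -0.0], [0.423, 0.906, 0.0], [0.0, 0.0, -1.0]]
contact_force: [0.2, 0.4, -1.4]
finger_gap: 0.205
gripper_force: 29.5
```

Request:
{"method": "step_arm", "body": {"rows": [[[0,0,0.05,0,0],[0,0,0.1,0,0],[0,0,0.1,0,0]]]}}

```text
clock: 15.5
eef_pos: [0.5933, -0.1059, 0.1292]
orientation: [[-0.906, 0.423, 0.0], [0.423, 0.906, 0.0], [0.0, 0.0, -1.0]]
contact_force: [-0.6, -0.2, -0.4]
finger_gap: 0.197
gripper_force: 29.5
```

Request:
{"method": "step_arm", "body": {"rows": [[[0,0,0,0,0.42],[0,0,0,0,0.42],[0,0,0,0,0.42],[0,0,0,0,0.42],[0,0,-0.8,0,0.42],[0,0,-1.8,0,0.42],[1,1.05,-1.8,0,0.45],[2,2.1,-1.8,0,0.45],[3,3.2,-1.8,0,0.45],[4,4.2,-1.8,0,0.45],[5,5.3,-1.8,0,0.45],[6,6.3,-1.8,0,0.45],[7.07,7.45,-1,0,0.45],[7.07,7.45,0,0,0.45],[7.07,7.45,0,0,0.45],[7.07,7.45,0,0,0.45]]]}}

```text
clock: 17.5
eef_pos: [0.4639, 0.2835, 0.1304]
orientation: [[-0.906, 0.424, 0.001], [0.424, 0.906, 0.0], [-0.001, 0.001, -1.0]]
contact_force: [0.1, -0.9, -0.1]
finger_gap: 0.45
gripper_force: 0.0
```

```bash
python3 go.py 463,284,61; python3 - <<'E'
from h import *
c=cap('scene','s9')
x,y,w=310,180,120
im=cv2.resize(c['img'][y:y+w,x:x+w,::-1],(400,400),interpolation=cv2.INTER_CUBIC)
x,y,w=180,130,100
im2=cv2.resize(c['img'][y:y+w,x:x+w,::-1],(400,400),interpolation=cv2.INTER_CUBIC)
cv2.imwrite('pics/m9.png',np.hstack([im,im2]))
print('tube top px expected',(proj(c,[.5932,-.1052,.171])-[310,180])*3.33)
E
```

```text
463,284,61 [0.027, 0.001, 1.736]
[0.4639 0.2835 0.1304] [0.4236 0.9058] [-7.e-04  9.e-04 -1.e+00] [ 0.43  0.48  1.85  0.    0.81 -0.71] [ 0.08338423 -0.93459403 -0.12005749] 0.44990207924995174 17.5
tube top px expected [217.7978909   97.85826955]
```

View pics/m9.png

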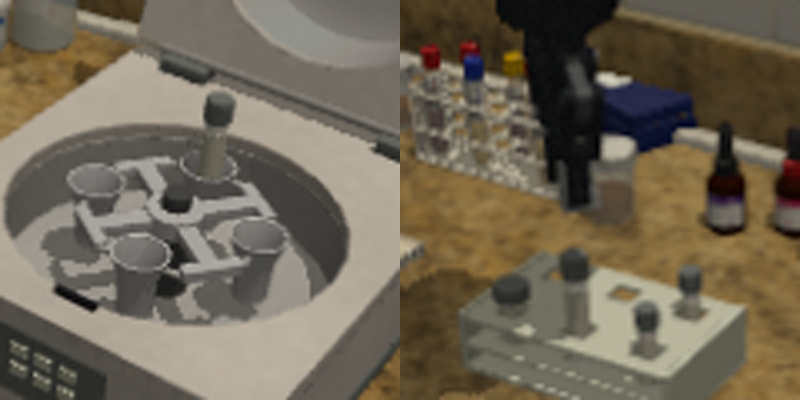

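The first tube stands upright in the far cup with its top at (218,97), exactly as predicted for fully seated. The gripper is above the second long cap at (575,265). Next: grip, then carry to the opposite cup.

Request:
{"method": "step_arm", "body": {"rows": [[[0.03,0,0.8,0,0.45],[0.03,0,1.4,0,0.45],[0.03,0,1.7,0,0.45],[0.03,0,1.7,0,0.45],[0.03,0,1.7,0,0.45],[0.03,0,1.7,0,0],[0.03,0,1.7,0,0],[0.03,0,1.7,0,0],[0.03,0,1.7,0,0],[0.03,0,1.7,0,0],[0.03,0,1.7,0,0]]], "force": 30}}

```text
clock: 18.92
eef_pos: [0.4625, 0.2846, 0.062]
orientation: [[-0.906, 0.423, 0.002], [0.423, 0.906, 0.001], [-0.001, 0.001, -1.0]]
contact_force: [0.7, 0.1, 5.7]
finger_gap: 0.199
gripper_force: 29.3
```

```bash
python3 go.py 481.2,-131.7,245
```

```text
481.2,-131.7,245 [-4.83, -9.226, -4.583]
[0.4625 0.2846 0.062 ] [0.423  0.9061] [-0.0011  0.0015 -1.    ] [ 0.43  0.58  1.9   0.    0.65 -0.7 ] [0.69069981 0.12143692 5.7057448 ] 0.1990190704298019 18.925
```

Request:
{"method": "step_arm", "body": {"rows": [[[0,0,-0.7,0,0],[0,0,-1.6,0,0],[0,0,-2.8,0,0],[0,0,-4,0,0],[0,0,-4.6,0,0],[-0.5,-0.9,-4.6,0,0],[-1.1,-2.1,-4.6,0,0],[-1.8,-3.5,-4.6,0,0],[-2.5,-4.9,-4.6,0,0],[-3.2,-6.2,-4.6,0,0],[-3.9,-7.5,-4.6,0,0],[-4.5,-8.6,-4.6,0,0],[-4.83,-9.22,-4.6,0,0],[-4.83,-9.22,-4.6,0,0],[-4.83,-9.22,-4.6,0,0],[-4.83,-9.22,-4.6,0,0]]]}}

```text
clock: 20.92
eef_pos: [0.481, -0.1307, 0.2453]
orientation: [[-0.907, 0.422, 0.0], [0.422, 0.907, 0.0], [-0.0, 0.0, -1.0]]
contact_force: [-0.2, -0.0, -0.2]
finger_gap: 0.2
gripper_force: 29.5
```

```bash
python3 go.py 481.2,-131.7,129; python3 - <<'E'
from h import *
c=cap('scene','s10');t=cap('top','t10')
x,y,w=300,150,120
im=cv2.resize(c['img'][y:y+w,x:x+w,::-1],(400,400),interpolation=cv2.INTER_CUBIC)
p=np.array(arm.observe()['eef_pos'])-[0,0,.057]
for q in(p,[.4812,-.1317,.116]):cv2.drawMarker(im,tuple(int(v) for v in (proj(c,q)-[x,y]+.5)*3.333),(0,0,255),0,12,1)
x,y,w=330,130,140
im2=cv2.resize(t['img'][y:y+w,x:x+w,::-1],(400,400),interpolation=cv2.INTER_CUBIC)
cv2.imwrite('pics/m10.png',np.hstack([im,im2]))
E
```

```text
481.2,-131.7,129 [-0.015, -0.021, 2.907]
[ 0.481  -0.1307  0.2453] [0.4219 0.9066] [-0.e+00  1.e-04 -1.e+00] [-0.4   0.28  1.82  0.    1.05 -1.53] [-0.17812413 -0.03246692 -0.21075709] 0.20034414388280825 20.925
```

Request:
{"method": "step_arm", "body": {"rows": [[[0,-0.02,0.8,0,0],[0,-0.02,1.6,0,0],[0,-0.02,1.9,0,0],[0,-0.02,2.2,0,0],[0,-0.02,2.5,0,0],[0,-0.02,2.7,0,0],[0,-0.02,2.85,0,0],[0,-0.02,2.9,0,0],[0,-0.02,2.9,0,0]]]}}

```text
clock: 22.15
eef_pos: [0.4808, -0.1324, 0.1293]
orientation: [[-0.906, 0.423, 0.0], [0.423, 0.906, 0.0], [-0.0, 0.0, -1.0]]
contact_force: [0.7, 0.2, -0.6]
finger_gap: 0.201
gripper_force: 29.5
```

Request:
{"method": "step_arm", "body": {"rows": [[[0,0,0,0,0.42],[0,0,0,0,0.42],[0,0,0,0,0.42],[0,0,0,0,0.42],[0,0,-0.8,0,0.42],[0,0,-1.8,0,0.42],[0.5,1.2,-1.8,0,0.42],[1.1,2.4,-1.8,0,0.42],[1.7,3.6,-1.8,0,0.42],[2.3,4.9,-1.8,0,0.42],[2.9,6.1,-1.8,0,0.42],[3.5,7.4,-1.8,0,0.42],[3.87,8.19,-1,0,0.42],[3.87,8.19,0,0,0.42],[3.87,8.19,0.7,0,0.42],[3.87,8.19,0.7,0,0.42],[3.87,8.19,0.7,0,0.42]]]}}

```text
clock: 24.28
eef_pos: [0.4796, 0.2301, 0.1022]
orientation: [[-0.906, 0.423, 0.001], [0.423, 0.906, 0.0], [-0.001, 0.001, -1.0]]
contact_force: [-0.2, 0.7, -0.7]
finger_gap: 0.424
gripper_force: 0.0
```

```bash
python3 go.py 479,230,38; python3 - <<'E'
from h import *
c=cap('scene','s11')
x,y,w=310,180,120
im=cv2.resize(c['img'][y:y+w,x:x+w,::-1],(400,400),interpolation=cv2.INTER_CUBIC)
for q in([.4812,-.1317,.171],[.5932,-.1052,.171],[.5514,-.174,.116],[.5234,-.0616,.116]):cv2.drawMarker(im,tuple(int(v) for v in (proj(c,q)-[x,y]+.5)*3.333),(0,0,255),0,12,1)
x,y,w=190,160,80
im2=cv2.resize(c['img'][y:y+w,x:x+w,::-1],(400,400),interpolation=cv2.INTER_CUBIC)
cv2.imwrite('pics/m11.png',np.hstack([im,im2]))
E
```

```text
479,230,38 [0.013, -0.009, 1.605]
[0.4796 0.2301 0.1022] [0.4232 0.906 ] [-8.e-04  9.e-04 -1.e+00] [ 0.32  0.51  1.9   0.    0.73 -0.81] [-0.21685363  0.66667044 -0.72613337] 0.4235065542447793 24.275
```

View pics/m11.png

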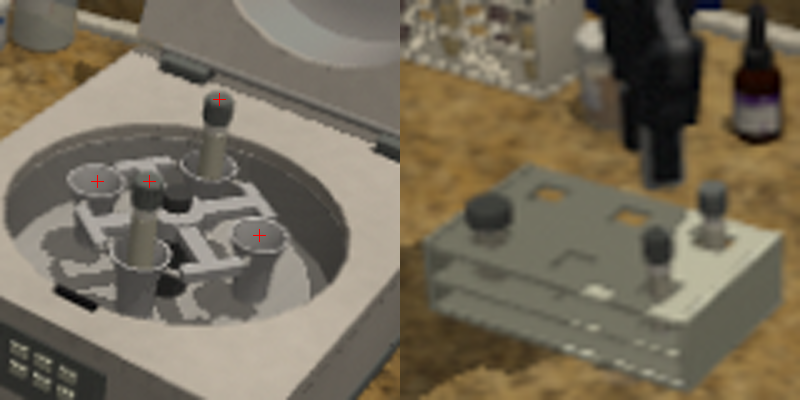

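Both long tubes are seated with their tops on the markers at (218,98) and (148,181), the free cup mouths are still at (97,181) and (259,235), and the gripper is over the near short cap. Next I'll grip it.

Request:
{"method": "step_arm", "body": {"rows": [[[0,0,0.8,0,0.42],[0,0,1.3,0,0.42],[0,0,1.55,0,0.42],[0,0,1.55,0,0.42],[0,0,1.55,0,0.42],[0,0,1.55,0,0],[0,0,1.55,0,0],[0,0,1.55,0,0],[0,0,1.55,0,0],[0,0,1.55,0,0],[0,0,1.55,0,0]]], "force": 30}}

```text
clock: 25.7
eef_pos: [0.4795, 0.2301, 0.0398]
orientation: [[-0.906, 0.423, 0.001], [0.423, 0.906, 0.0], [-0.001, 0.001, -1.0]]
contact_force: [0.3, -0.2, 6.4]
finger_gap: 0.164
gripper_force: 29.3
```

```bash
python3 go.py 551.4,-174,225
```

```text
551.4,-174,225 [-5.907, -8.39, -4.632]
[0.4795 0.2301 0.0398] [0.423  0.9061] [-0.001  0.001 -1.   ] [ 0.32  0.61  1.95  0.    0.59 -0.81] [ 0.31646408 -0.22757615  6.35652326] 0.1639418683231656 25.7
```

Request:
{"method": "step_arm", "body": {"rows": [[[0,0,-0.7,0,0],[0,0,-1.6,0,0],[0,0,-2.8,0,0],[0,0,-4,0,0],[0,0,-4.8,0,0],[-0.6,-0.9,-4.8,0,0],[-1.4,-2,-4.8,0,0],[-2.2,-3.2,-4.8,0,0],[-3.1,-4.4,-4.8,0,0],[-3.9,-5.6,-4.8,0,0],[-4.7,-6.7,-4.8,0,0],[-5.4,-7.7,-4.8,0,0],[-5.91,-8.39,-4.8,0,0],[-5.91,-8.39,-4.8,0,0],[-5.91,-8.39,-4.8,0,0],[-5.91,-8.39,-4.8,0,0]]]}}

```text
clock: 27.7
eef_pos: [0.5511, -0.1731, 0.2313]
orientation: [[-0.907, 0.422, 0.0], [0.422, 0.907, 0.0], [0.0, 0.0, -1.0]]
contact_force: [-0.4, -0.1, -0.6]
finger_gap: 0.16
gripper_force: 29.4
```

```bash
python3 go.py 551,-174,107
```

```text
551,-174,107 [-0.007, -0.023, 3.108]
[ 0.5511 -0.1731  0.2313] [0.422  0.9066] [ 1.e-04  2.e-04 -1.e+00] [-0.42  0.41  1.66  0.    1.08 -1.55] [-0.3538754  -0.08006226 -0.64390962] 0.15980294402875572 27.7
```

Request:
{"method": "step_arm", "body": {"rows": [[[0,0,0.8,0,0],[0,0,1.6,0,0],[0,0,2.0,0,0],[0,0,2.4,0,0],[0,0,2.7,0,0],[0,0,2.9,0,0],[0,0,3.05,0,0],[0,0,3.1,0,0],[0,0,3.1,0,0]]]}}

```text
clock: 28.82
eef_pos: [0.5513, -0.1742, 0.1073]
orientation: [[-0.906, 0.423, 0.0], [0.423, 0.906, -0.0], [-0.0, 0.0, -1.0]]
contact_force: [-0.2, -0.5, 0.3]
finger_gap: 0.165
gripper_force: 29.4
```

Request:
{"method": "step_arm", "body": {"rows": [[[0,0,0,0,0.4],[0,0,0,0,0.4],[0,0,0,0,0.4],[0,0,0,0,0.4],[0,0,-0.8,0,0.4],[0,0,-1.8,0,0.4],[0,0,-2.4,0,0.4],[0.6,1.2,-2.4,0,0.4],[1.3,2.5,-2.4,0,0.4],[2,3.8,-2.4,0,0.4],[2.6,5,-2.4,0,0.4],[3.2,6.2,-2.4,0,0.4],[3.8,7.3,-2.4,0,0.4],[4.4,8.4,-2.4,0,0.4],[4.88,9.37,-1.6,0,0.42],[4.88,9.37,-0.6,0,0.42],[4.88,9.37,0.15,0,0.42],[4.88,9.37,0.15,0,0.42],[4.88,9.37,0.15,0,0.42]]]}}

```text
clock: 31.2
eef_pos: [0.5336, 0.2481, 0.1023]
orientation: [[-0.906, 0.423, 0.001], [0.423, 0.906, 0.0], [-0.001, 0.001, -1.0]]
contact_force: [0.6, -0.7, 0.3]
finger_gap: 0.418
gripper_force: 0.0
```

```bash
python3 go.py 532.8,248,40
```

```text
532.8,248,40 [0.017, -0.012, 1.558]
[0.5336 0.2481 0.1023] [0.4232 0.906 ] [-0.001  0.001 -1.   ] [ 0.32  0.57  1.76  0.    0.81 -0.81] [ 0.59520481 -0.69107883  0.33976942] 0.418445230906548 31.2
```

Request:
{"method": "step_arm", "body": {"rows": [[[0,0,0.8,0,0.42],[0,0,1.3,0,0.42],[0,0,1.55,0,0.42],[0,0,1.55,0,0.42],[0,0,1.55,0,0.42],[0,0,1.55,0,0],[0,0,1.55,0,0],[0,0,1.55,0,0],[0,0,1.55,0,0],[0,0,1.55,0,0],[0,0,1.55,0,0]]], "force": 30}}

```text
clock: 32.58
eef_pos: [0.5335, 0.2482, 0.04]
orientation: [[-0.906, 0.423, 0.002], [0.423, 0.906, 0.001], [-0.001, 0.001, -1.0]]
contact_force: [0.6, 0.1, 6.5]
finger_gap: 0.162
gripper_force: 29.3
```

```bash
python3 go.py 523.4,-61.6,232
```

```text
523.4,-61.6,232 [-3.054, -7.119, -4.806]
[0.5335 0.2482 0.04  ] [0.4231 0.9061] [-0.0011  0.0012 -1.    ] [ 0.32  0.66  1.8   0.    0.68 -0.81] [0.61211529 0.07733037 6.45568401] 0.16240106010551375 32.575
```

Request:
{"method": "step_arm", "body": {"rows": [[[0,0,-0.7,0,0],[0,0,-1.6,0,0],[0,0,-2.8,0,0],[0,0,-4,0,0],[0,0,-4.8,0,0],[-0.4,-0.9,-4.8,0,0],[-0.9,-2.1,-4.8,0,0],[-1.4,-3.4,-4.8,0,0],[-2,-4.7,-4.8,0,0],[-2.5,-5.9,-4.8,0,0],[-2.9,-6.8,-4.8,0,0],[-3.05,-7.12,-4.8,0,0],[-3.05,-7.12,-4.8,0,0],[-3.05,-7.12,-4.8,0,0],[-3.05,-7.12,-4.8,0,0]]]}}

```text
clock: 34.45
eef_pos: [0.5231, -0.0605, 0.2312]
orientation: [[-0.907, 0.422, 0.0], [0.422, 0.907, 0.0], [0.0, 0.0, -1.0]]
contact_force: [0.3, -1.0, 0.6]
finger_gap: 0.168
gripper_force: 29.4
```

```bash
python3 go.py 523.4,-61.6,107;python3 - <<'E'
from h import *
cap('scene','s12')
c=pickle.load(open('pics/s12.pkl','rb'));b=pickle.load(open('pics/s11.pkl','rb'))
# rotor region change since before third tube, near cup_4 rim
q=proj(c,[.5234,-.0616,.116]).astype(int);d=np.abs(c['img'].astype(int)-b['img'])[q[1]-4:q[1]+12,q[0]-12:q[0]+12].mean();print(q,d)
E
```

```text
523.4,-61.6,107 [-0.019, -0.021, 3.105]
[ 0.5231 -0.0605  0.2312] [0.4217 0.9068] [ 0.e+00  1.e-04 -1.e+00] [-0.24  0.33  1.78  0.    1.03 -1.38] [ 0.2625631  -0.99304641  0.58020174] 0.16803291659817635 34.45
[338 234] 8.125
```

Request:
{"method": "step_arm", "body": {"rows": [[[0,-0.02,0.8,0,0],[0,-0.02,1.6,0,0],[0,-0.02,2.0,0,0],[0,-0.02,2.4,0,0],[0,-0.02,2.7,0,0],[0,-0.02,2.9,0,0],[0,-0.02,3.05,0,0],[0,-0.02,3.1,0,0],[0,-0.02,3.1,0,0]]]}}

```text
clock: 35.62
eef_pos: [0.5228, -0.0624, 0.1073]
orientation: [[-0.906, 0.423, 0.0], [0.423, 0.906, 0.0], [-0.0, 0.0, -1.0]]
contact_force: [1.0, 0.3, -0.4]
finger_gap: 0.164
gripper_force: 29.4
```

Release, rise and move well clear to the left.

Request:
{"method": "step_arm", "body": {"rows": [[[0,0,0,0,0.4],[0,0,0,0,0.4],[0,0,0,0,0.4],[0,0,0,0,0.4],[0,0,-0.8,0,0.4],[0,0,-1.8,0,0.4],[0,0,-3,0,0.4],[1.5,0,-3.2,0,0.4],[2.5,1,-3.2,0,0.4],[3.2,2.2,-3.2,0,0.4],[3.9,3.4,-3.2,0,0.4],[4.6,4.6,-3.2,0,0.4],[5.3,5.8,-3.2,0,0.4],[6,7,-3.2,0,0.4],[6.6,8.2,-3.2,0,0.4],[7,9,-3.2,0,0.4],[7,9,-3.2,0,0.4],[7,9,-3.2,0,0.4]]]}}

```text
clock: 37.88
eef_pos: [0.4211, 0.3818, 0.235]
orientation: [[-0.906, 0.423, -0.0], [0.423, 0.906, -0.0], [0.0, -0.001, -1.0]]
contact_force: [0.7, 0.0, -0.9]
finger_gap: 0.401
gripper_force: 0.0
```

```bash
python3 - <<'E'
from h import *
c=cap('scene','s13');t=cap('top','t13')
def z(c,x,y,w,h,P,o):
    f=o/w; im=cv2.resize(c['img'][y:y+h,x:x+w,::-1],(o,o*h//w),interpolation=cv2.INTER_CUBIC)
    for q in P: cv2.drawMarker(im,tuple(int(round(v)) for v in (proj(c,q)-[x,y]+.5)*f),(0,0,255),0,12,1)
    return im
P=[[.4812,-.1317,.171],[.5932,-.1052,.171],[.5514,-.174,.146],[.5234,-.0616,.146]]
a=z(c,310,180,120,120,P,400);b=z(t,330,140,140,140,P,400)
d=z(c,185,170,120,60,[],400);e=z(t,146,195,100,50,[],400)
cv2.imwrite('pics/m13.png',np.vstack([np.hstack([a,b]),np.hstack([d,e])]))
E
```

```text
(no output)
```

View pics/m13.png

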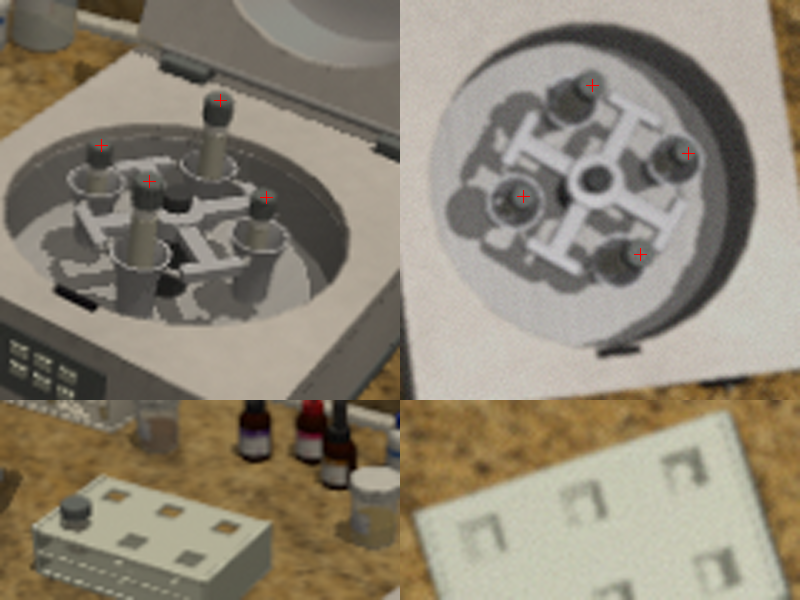

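All four caps lie on their predicted seated tops: longs at (220,100) and (148,181), shorts at (101,146) and (266,197). Equal lengths are opposite each other, and the vial is still in the rack at (75,510). I'm handing in.

```bash
python3 -c "
from workcell import arm
print(arm.hand_in())"
```

```text
the job is handed in; nothing more can be done
None
```

The job is handed in after about 38 s: camera views show both long tubes and both short tubes standing fully down in opposite cups, with the vial left in the rack; the hand-in returned no verdict.

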